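Discharge the coater's high-tension set at its guarded remote

TASK

Before the bell jar may be lifted, discharge the coater's high-tension set at the steel-cased remote on the coater's top, using only closed fingertips: press down the thumb tab of the catch so that the clear cover springs up, press the wide mushroom key fully down and keep it down for two seconds, let it up, then press the small round reset key fully down and let it go. Finally push the cover down until the catch snaps over it and take the hand away. Grasp and lift nothing, leave the remote where it stands, and do not disturb the things round it.

Things in the scene. Friction and masses are not known exactly. Their poses are not given: they have to be found in the camera images.
- remote: steel-cased grey box, loose, 1.3 kg, 80 x 103 x 52 mm with the cover shut, stands on the surface. Origin: centre of underside; x points from the catch to the hinge (yaw 0: catch faces the robot). Clear cover, 94 mm along y, 4 mm thick, over a well 45 x 90 mm, rim 48, floor 34 mm above the underside. In it: mushroom key at x=-6, y=+22 mm, reset key at x=-6, y=-24 mm
- catch (a joint): rocking of the catch, rad: 0 at rest, nose hooked over the cover's tongue; grows to 0.32 as the thumb tab in front is pressed down; springs back (1.3 N at the tab to start, 3 N at the stop). Past about 0.25 the cover is free and springs up by itself. The nose has a sloping top: a cover pushed down wedges it aside and snaps under it
- catch_pad (a point): middle of the top of the catch's thumb tab, a dark ribbed plate 25 mm (x) by 24 mm (y) that juts out in front of the remote, at x=-60 mm, 48 mm above the underside at rest; pressed fully, this point sinks 9 mm. The upright arm of the catch, 24 mm behind this point, leans 9 mm towards it as it is pressed
- cover (a joint): angle of the clear cover about its hinge at the far side, rad: 0 is flat shut, 1.5 is nearly upright, its stop, where a light spring holds it (under 0.1 N m). Pushing it shut past the catch takes about 6 N near its free edge; it then rests at 0.01, held by the catch
- cover_hinge (a point): middle of the cover's hinge line, at x=+26 mm, 50 mm above the underside (remote frame); the line runs along the remote's y; turns with the cover
- cover_edge (a point): point on the cover's outer (upper) face in the middle of its free edge, 48 mm from the hinge line; the free edge with its steel tongue ends 58 mm from the hinge line. With the cover up, this face looks away from the keys
- discharge (a joint): travel of the mushroom key, m: 0 is up, 0.005 fully down; sprung, 4 N at the bottom
- discharge_top (a point): middle of the top of the mushroom key, head 30 mm wide; its top is 46 mm above the remote's underside when up
- reset (a joint): travel of the reset key, m: 0 is up, 0.004 fully down; sprung, 3 N at the bottom
- reset_top (a point): middle of the flat top of the reset key, 16 mm wide; its top is 46 mm above the remote's underside when up
- tape_roll: bystander: roll of copper tape lying flat, 68 mm wide, 20 mm high; origin at the middle of its underside
- carbon_tin: bystander: round tin, 58 mm wide, 36 mm high; origin at the middle of its underside
- spare_knob: bystander: black lobed knob, 40 mm wide, 21 mm high; origin at the middle of its underside
- dropper_bottle: bystander: small dropper bottle, 29 mm wide, 93 mm high; origin at the middle of its underside
- coating_unit: the coater itself, fixed and solid; its flat top is the work surface. Origin on the floor. About an upright axis at x=+50, y=+94 mm from this origin (world axes) stand a round base 342 mm across up to 139 mm above the work surface and on it a clear guard tube 310 mm across up to 480 mm; two knobs jut 35 mm from the base's front. Keep the wrist clear: near the remote lean the hand back to the robot

How it is judged:
By the outcome, as a careful person would: the job done as asked, in the order asked, and still so for the second after the job is handed in, with the robot touching nothing.
It also fails if it takes over 58 s, if anything falls off the work surface, if the arm or the gripper's body presses on something with over 40 N, if the wrist force passes 120 N, or if a joint passes its speed limit or range.

ROBOT

A 6-joint arm with a two-finger parallel gripper is mounted at the origin on a cart in front of the work surface, level with it; the furniture and walls round the work are solid. World frame = base frame: x ahead of the robot, y to its left, z up, the work surface at z = 0. Lengths are in mm, angles in rad, forces in N, time in s.
With the tool pointing down it reaches from about 350 to 925 mm from the base axis. Payload 6.4 kg.
Tool frame: the origin (TCP) lies on the mounting face of the last link; the fingertips stand 199 mm ahead of it and the grasp point (between the pads) lies 180 mm ahead of it; z points along the fingers, y is the line along which they close (so a half turn about z gives the same grasp; the last joint's range is limited). The gripper opens to 94 mm and grips with 3 to 60 N. Pads are 16 mm wide; open, the fingers measure 119 mm over their backs; the gripper's body (75 mm by 177 mm) begins 78 mm behind the grasp point.
Start: joints at [-1.39, 0.245, 1.558, -0, 1.339, -0.174], TCP at [225.817, -609.526, 404.655] pointing down, gripper open.
Joint ranges: [-3.13, 3.13], [-1.02, 2.26], [0.13, 2.54], [-0.95, 4.09], [0.21, 2.88], [-2.74, 2.74]. Speed limits (rad/s): [2.57, 2.57, 3.14, 3.14, 3.14, 3.14].

INTERFACE

Orientations are given as a unit quaternion [x, y, z, w].
In Python, from rig import telemetry, eyes, manip gives the robot as it stands. The module is installed in compiled form; this text tells all that it offers.
- The arm moves only by the tool carry_out, never from a script. Its argument "plan" is a list of rows, each a list of 5 numbers: the shift along the tool's x, y, z in mm, then the turn about the tool's z in degrees, then the opening, from 0 (shut) to 1 (fully open). A call has 1 to 5 rows; each row is the pose to reach, as a shift and turn from the pose commanded when the call began, along the tool's axes at that moment; what a row does not reach only later rows make up. A row lasts 1/10 s, in which the tool goes at most 50 mm and 8.59 degrees, less where a joint would pass 70% of its speed; a pose out of reach is approached as far as the arm can. A call with a gripper value outside its range is refused whole. The fingers move at their own pace and stop on an object; the grip force is fixed at half the most. Time passes only in rows, so rows that repeat a pose let the fingers close. It gives the time, the measured TCP pose, the force, the opening and the grip force at its end, in the units of the state.
- telemetry.get_state(): the state, without advancing time (a new reading comes with each control period).
- eyes.camera(name): name is "side" or "top" or "wrist"; returns a dict with "img" (400x640x3 uint8, red, green, blue), "fov_y" (degrees; the focal length in pixels is half the picture's height over the tangent of half this angle, whatever the lens; pixels are square), "cx", "cy" (the principal point, pixels), "rvec" (rotation vector, rad) and "tvec" (3), from world to camera coordinates, as OpenCV has them; the wrist camera has in their place "tool_from_camera" (4x4, takes a point from camera to tool coordinates, whose origin is the TCP and whose axes are the flange's). Camera axes: x right, y down, z forward; pixel columns grow to the right and rows downward; lengths in mm; the calibration is good to about 2 mm. A picture is of the moment at which its call begins: read the wrist's pose just before it. There is no depth.
- manip.finish_job(): hands the job in; it is judged then, once.
The state is a dict: "time_s": time; "joints": joint angles; "qd": joint speeds; "joint_efforts": joint torques, N m; "tool_pos": TCP position; "eef_rot": TCP orientation; "force": force on the tool from outside, world axes, zero at the start; "torque": the same for the moment, N m; "opening": finger opening in mm; "grasp_force": force on a finger pad.
Only numpy, scipy, OpenCV 4.12 (cv2) and the standard library are available. Lean on these libraries where they do the work, as an engineer would, in place of code of your own. Each camera call takes 0.05 s, during which the arm holds its last target. There are 200 camera calls.

## Working session

There is one attempt and no reset: what is moved stays moved. The work goes in short steps, Python scripts to look and compute and a tool call to move; the robot and the scene stay as the last step left them, time stands still between calls to the robot, and variables do not carry over. Pictures are saved under pics/ and viewed, at most 10 in all, crops included, and the job is handed in when it is done.

Besides the shell and the picture viewer there is one more tool, called after "Emit:" in YAML: its name, and indented under it one key for each argument. carry_out: Moves the arm, as the interface text tells. Its arguments: {"type":"object","properties":{"plan":{"type":"array"}},"required":["plan"]}

```bash
mkdir -p pics
python3 - <<'E'
from rig import telemetry, eyes, manip
import cv2,numpy as np
s=telemetry.get_state();print(s)
for n in("side","top"):
    c=eyes.camera(n);cv2.imwrite(f"pics/{n}0.png",c["img"][:,:,::-1]);print(n,{k:v for k,v in c.items() if k!="img"})
    np.savez(f"{n}0.npz",**c)
E
```

```text
{'time_s': 0.0, 'joints': array([-1.39007928e+00,  2.45790262e-01,  1.55897394e+00, -1.21486306e-05,
        1.33869278e+00, -1.74108850e-01]), 'qd': array([-5.95395295e-05, -5.27617487e-04,  3.47689831e-04, -8.41387771e-04,
        2.64476747e-04,  1.05400959e-03]), 'joint_efforts': array([-4.38564803e-05, -4.15835810e+01, -3.14602089e+01,  6.85320399e-02,
        3.32064391e-02, -1.48614267e-04]), 'tool_pos': array([ 225.78697257, -609.29151626,  403.58178397]), 'eef_rot': array([ 9.84302884e-01,  1.76485025e-01, -8.99006134e-06, -9.32143305e-04]), 'force': array([0.25856742, 0.06180192, 0.8629734 ]), 'torque': array([-0.03262527, -0.00249652,  0.00398581]), 'grasp_force': 0.0, 'opening': 94.1835005338187}
side {'fov_y': 48.87136620787781, 'cx': 322.4623561098058, 'cy': 196.64297433966314, 'rvec': array([ 0.19674667, -2.53875475,  1.69175466]), 'tvec': array([ 552.58792095, -392.51726361, 1518.60545562])}
top {'fov_y': 44.38640200049764, 'cx': 324.5256062649259, 'cy': 205.2920349800275, 'rvec': array([ 2.11340288, -2.14211699,  0.21436538]), 'tvec': array([ 161.38633175,  429.07454753, 1078.99616202])}
```

View pics/side0.png

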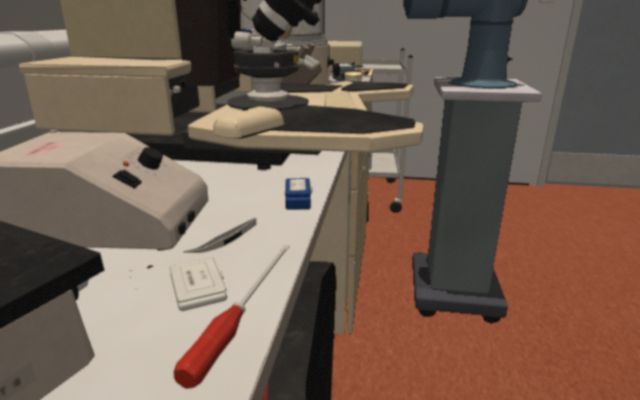

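View pics/top0.png

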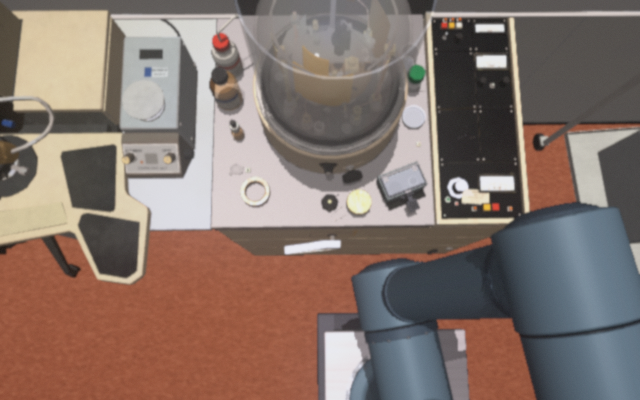

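The side view shows other furniture and not the remote. In the top view the remote is at about (402,185) with its catch at (410,205), the tin is at (359,202), the knob at (330,203) and the tape at (255,192). The coater's tube is above them.

```bash
cat > h.py <<'E'
import cv2,numpy as np
from scipy.spatial.transform import Rotation as R
def cam(c,T=None):
    "K, R(world from cam), centre; T = 4x4 world_from_tool for the wrist"
    f=200/np.tan(np.radians(float(c["fov_y"]))/2)
    K=np.array([[f,0,float(c["cx"])],[0,f,float(c["cy"])],[0,0,1]])
    if T is not None: M=T@np.array(c["tool_from_camera"]); return K,M[:3,:3],M[:3,3]
    Rm=R.from_rotvec(c["rvec"]).as_matrix(); return K,Rm.T,-Rm.T@c["tvec"]
def pose(s):
    T=np.eye(4);T[:3,:3]=R.from_quat(s["eef_rot"]).as_matrix();T[:3,3]=s["tool_pos"];return T
def ray(C,uv,z):
    K,Rm,o=C;d=Rm@np.linalg.inv(K)@np.array([*uv,1.]);return o+d*(z-o[2])/d[2]
def proj(C,P):
    K,Rm,o=C;p=K@(Rm.T@(np.array(P,float)-o));return p[:2]/p[2]
E
python3 - <<'E'
from h import *
c=dict(np.load("top0.npz"));C=cam(c);print("cam",C[2])
for n,uv,z in[("remote",(402,185),52),("catch",(410,205),48),("tin",(359,202),36),("knob",(330,203),21),("tape",(255,192),20),("green",(417,74),50),("cap",(413,117),0),("dropper",(235,128),50),("edge",(330,226),0)]:print(n,ray(C,uv,z).round(0))
im=c["img"][150:225,310:440,::-1]
cv2.imwrite("pics/crop0.png",cv2.resize(im,None,fx=6,fy=6,interpolation=cv2.INTER_CUBIC))
E
```

```text
cam [ 221.39122138  170.4860884  1138.5533162 ]
remote [474. -21.  52.]
catch [428. -38.  48.]
tin [439.  76.  36.]
knob [440. 143.  21.]
tape [469. 317.  20.]
green [746. -70.  50.]
cap [657. -65.   0.]
dropper [615. 361.  50.]
edge [389. 143.   0.]
```

View pics/crop0.png

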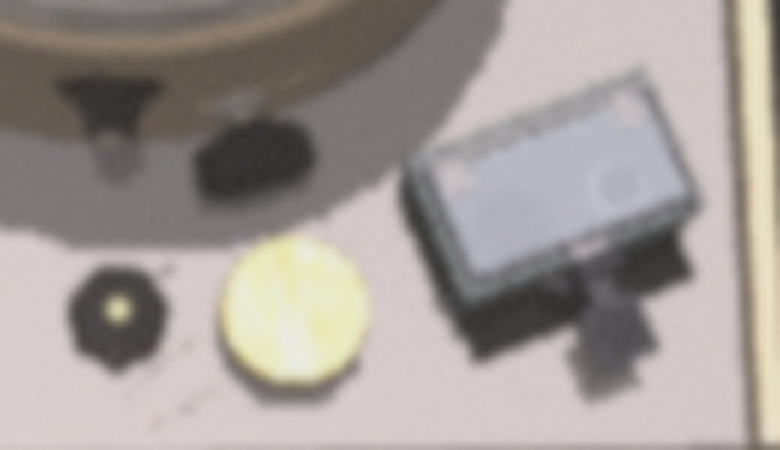

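The crop shows the remote's rim corners at about (412,165), (640,75), (697,200) and (470,300), the reset key at (617,185) and the catch pad at about (610,340). The tin is to its left.

Run:
```python
from h import *
c=dict(np.load("top0.npz"));C=cam(c)
f=lambda x,y:(310+x/6-.4,150+y/6-.4)
P=[ray(C,f(*p),48)[:2] for p in[(412,165),(640,75),(697,200),(470,300)]]
P=np.array(P);print(P.round(1),P.mean(0))
print([np.linalg.norm(P[i]-P[i-1]).round(1) for i in range(4)])
d=P[0]-P[1]+P[3]-P[2];yaw=np.arctan2(-d[0],d[1]);print("yaw",np.degrees(yaw))
print("reset",ray(C,f(617,185),46),"pad",ray(C,f(610,345),48))
u=R.from_euler('z',yaw).as_matrix()[:2,:2]
print("from center: pad",P.mean(0)+u@[-60,0],"reset",P.mean(0)+u@[-6,-24])
for z in(0,139):print(z,[ray(C,q,z)[:2].round(0) for q in((253,95),(408,95),(330,158),(330,172))])
T=np.array([225.8,-609.3]);a=np.radians(20.33)
tx=np.array([np.cos(a),np.sin(a)]);ty=np.array([np.sin(a),-np.cos(a)])
D=P.mean(0)+u@[-75,0]-T;print("shift to pad-15mm",D@tx,D@ty)
print(tx,ty)
cv2.imwrite("pics/coat.png",cv2.resize(c["img"][0:200,220:440,::-1],None,fx=3,fy=3))
```

```text
[[493.9  31.5]
 [528.5 -57.6]
 [478.9 -76.9]
 [441.   11.4]] [485.57511072 -22.89343147]
[np.float64(56.6), np.float64(95.6), np.float64(53.3), np.float64(96.1)]
yaw 22.22183569352777
reset [485.60459293 -46.99208074  46.        ] pad [423.01535409 -40.94382933  48.        ]
from center: pad [430.03151948 -45.58504825] reset [489.09739831 -47.38002964]
0 [array([718., 327.]), array([714., -56.]), array([555., 140.]), array([520., 141.])]
139 [array([657., 308.]), array([654., -28.]), array([514., 144.]), array([483., 144.])]
shift to pad-15mm 372.3671473138637 -457.14887086129846
[0.93770715 0.34742668] [ 0.34742668 -0.93770715]
```

View pics/coat.png

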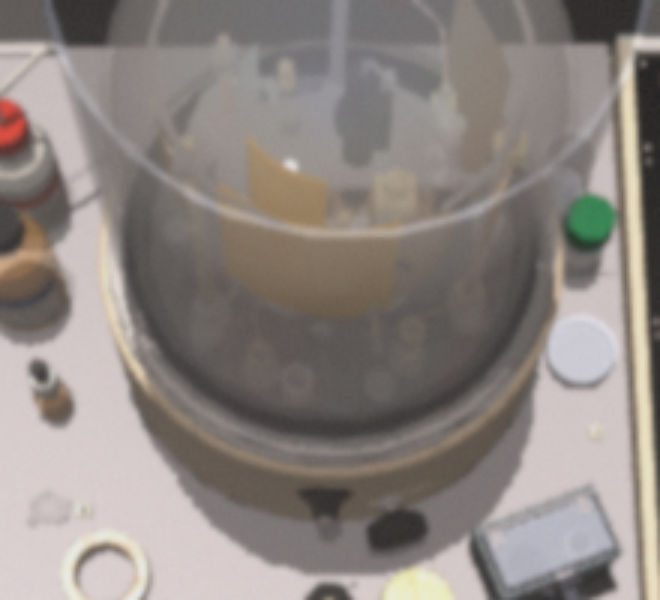

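The coater's base has its axis near (690,142) and its front face at x≈519. The remote's origin is about (484,-22) with a yaw of 22°, and the tool is already close to that yaw. I'll approach now.

Emit:
carry_out:
  plan:
    - [30, -37, 0, 0, 0]
    - [60, -74, 0, 0, 0]
    - [90, -111, 0, 0, 0]
    - [120, -148, 0, 0, 0]
    - [150, -185, 0, 0, 0]

```text
time_s: 0.6
tool_pos: [302.4, -382.0, 404.1]
eef_rot: [0.984, 0.176, -0.0, -0.0]
force: [-0.3, 0.4, 0.2]
opening: 57.6
grasp_force: 0.0
```

Emit:
carry_out:
  plan:
    - [30, -37, 0, 0, 0]
    - [60, -74, 0, 0, 0]
    - [90, -111, 0, 0, 0]
    - [120, -148, 0, 0, 0]
    - [150, -185, 0, 0, 0]

```text
time_s: 1.1
tool_pos: [378.6, -156.4, 404.5]
eef_rot: [0.984, 0.176, 0.0, 0.0]
force: [0.5, -0.8, -0.2]
opening: 17.5
grasp_force: 0.0
```

Emit:
carry_out:
  plan:
    - [15, -20, 0, 0, 0]
    - [30, -40, 0, 0, 0]
    - [30, -60, 0, 0, 0]
    - [30, -80, 0, 0, 0]
    - [30, -80, 0, 0, 0]

```text
time_s: 1.6
tool_pos: [378.4, -71.4, 404.2]
eef_rot: [0.984, 0.178, -0.0, -0.0]
force: [0.3, 0.1, -0.1]
opening: 0.4
grasp_force: 0.0
```

```bash
cat > look.py <<'E'
import sys
from h import *
from rig import telemetry,eyes
s=telemetry.get_state();c=eyes.camera("wrist");np.savez("w.npz",T=pose(s),**c)
cv2.imwrite(f"pics/{sys.argv[1]}.png",c["img"][:,:,::-1])
print(s["time_s"],s["tool_pos"],R.from_quat(s["eef_rot"]).as_matrix().round(4).tolist(),s["force"],s["opening"],c["fov_y"],c["tool_from_camera"].round(2).tolist())
E
python3 look.py w1
```

```text
1.6 [378.36674089 -71.43789609 404.15577344] [[0.9368, 0.3499, -0.0004], [0.3499, -0.9368, 0.0004], [-0.0002, -0.0005, -1.0]] [ 0.28192461  0.08536245 -0.05140873] 0.35049675227598776 63.41425126891641 [[0.0, -0.97, -0.23, 64.68], [1.0, 0.0, 0.0, -0.26], [-0.0, -0.23, 0.97, 20.01], [0.0, 0.0, 0.0, 1.0]]
```

View pics/w1.png

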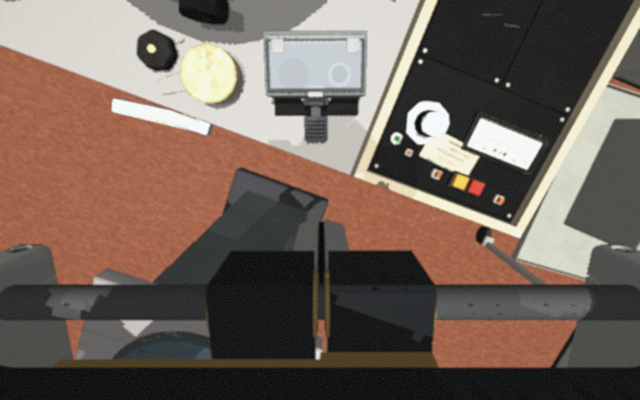

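The wrist view shows the remote square to the image. The mushroom key is at about (293,72), the reset at (339,73), the rim corners are (265,33) and (366,33), and the thumb tab is at about (315,127).

```bash
cat > m.py <<'E'
from h import *
c=dict(np.load("w.npz"));C=cam(c,c["T"]);T=c["T"]
def rep(n,uv,z):
    p=ray(C,uv,z);print(n,p.round(1),"tool",(T[:3,:3].T@(p-T[:3,3])).round(1))
for a in[("mush",(293,72),46),("reset",(339,73),46),("pad",(315.5,127),48),("cTL",(265,33),52),("cTR",(366,33),52),("bL",(265,98),52),("bR",(367,98),52)]:rep(*a)
E
python3 m.py; python3 -c "
import cv2
i=cv2.imread('pics/w1.png')[20:150,250:380];cv2.imwrite('pics/w1c.png',cv2.resize(i,None,fx=5,fy=4.6,interpolation=2))"
```

```text
mush [470.8  -7.5  46. ] tool [109.  -27.4 358.1]
reset [485.8 -50.2  46. ] tool [108.1  17.9 358.1]
pad [428.9 -46.6  48. ] tool [ 56.1  -5.4 356.1]
cTL [493.7  28.   52. ] tool [142.9 -52.6 352.2]
cTR [527.1 -61.2  52. ] tool [143.   42.6 352.1]
bL [437.8   9.6  52. ] tool [ 84.1 -55.  352.2]
bR [473.  -84.4  52. ] tool [ 84.2  45.5 352.1]
```

View pics/w1c.png

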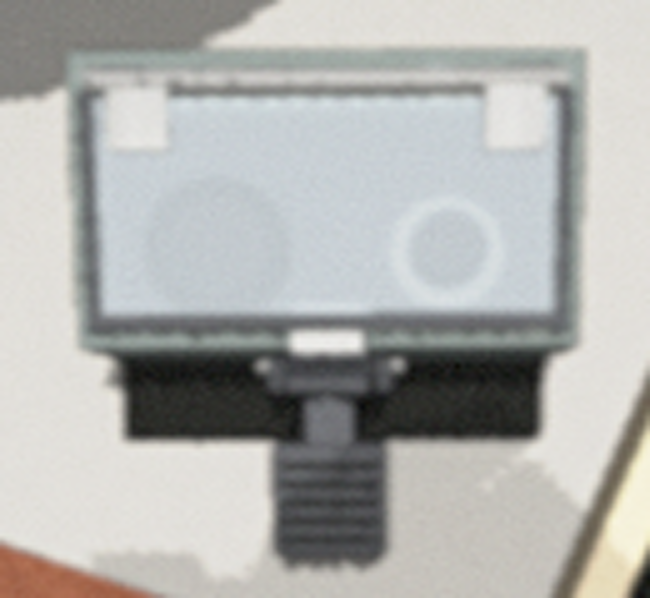

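The crop confirms the tab's centre at about (316,129), the mushroom at (294,73) and the reset at (340,74). In the tool frame, the remote's origin is about (114,-5.3) with the yaw aligned. I'll go down over the tab.

Emit:
carry_out:
  plan:
    - [25, -2, 35, 0, 0]
    - [48, -5, 70, 0, 0]
    - [52, -5, 105, 0, 0]
    - [52, -5, 130, 0, 0]
    - [52, -5, 145, 0, 0]

```text
time_s: 2.15
tool_pos: [425.5, -50.7, 257.0]
eef_rot: [0.984, 0.176, -0.002, -0.001]
force: [0.6, -0.4, 0.2]
opening: 0.7
grasp_force: 0.0
```

Emit:
carry_out:
  plan:
    - [0, 0, 4, 0, 0]
    - [0, 0, 8, 0, 0]
    - [0, 0, 12, 0, 0]
    - [0, 0, 12, 0, 0]

```text
time_s: 2.55
tool_pos: [426.2, -50.4, 248.0]
eef_rot: [0.984, 0.176, 0.0, 0.0]
force: [1.0, -0.6, -0.1]
opening: 0.7
grasp_force: 0.0
```

Emit:
carry_out:
  plan:
    - [0, -2, 2, 0, 0]
    - [0, -2, 4, 0, 0]
    - [0, -2, 6, 0, 0]
    - [0, -2, 8, 0, 0]
    - [0, -2, 9, 0, 0]

```text
time_s: 3.05
tool_pos: [425.0, -48.6, 238.7]
eef_rot: [0.984, 0.177, -0.001, 0.0]
force: [-7.7, -3.8, 12.0]
opening: 0.5
grasp_force: 6.9
```

```bash
python3 look.py w2
```

```text
3.05 [425.03963471 -48.56703816 238.74141333] [[0.9374, 0.3482, -0.0023], [0.3482, -0.9374, -0.0012], [-0.0026, 0.0004, -1.0]] [-7.65989007 -3.81279553 11.95653788] 0.5126929299525159 63.41425126891641 [[0.0, -0.97, -0.23, 64.67], [1.0, 0.0, 0.0, -0.26], [-0.0, -0.23, 0.97, 20.01], [0.0, 0.0, 0.0, 1.0]]
```

View pics/w2.png

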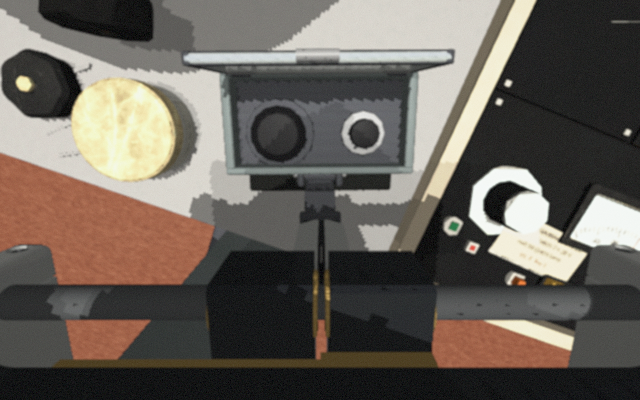

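The cover is open and upright, and both keys show: mushroom at (278,132), reset at (363,131). I'll release upward and measure again.

Emit:
carry_out:
  plan:
    - [-2, 0, -6, 0, 0]
    - [-2, 0, -20, 0, 0]
    - [-2, 0, -40, 0, 0]
    - [-2, 0, -40, 0, 0]

```text
time_s: 3.5
tool_pos: [424.3, -49.1, 280.8]
eef_rot: [0.984, 0.176, 0.003, 0.001]
force: [0.2, 0.1, -0.3]
opening: 0.5
grasp_force: 0.0
```

```bash
python3 look.py w3
cat > m2.py <<'E'
from m import *
im=c["img"][:200];hsv=cv2.cvtColor(im,cv2.COLOR_RGB2HSV)
g=cv2.GaussianBlur(cv2.cvtColor(im,cv2.COLOR_RGB2GRAY),(3,3),0)
for r in (cv2.HoughCircles(g,cv2.HOUGH_GRADIENT,1,15,param1=80,param2=16,minRadius=8,maxRadius=40)[0]):
    print(r.round(1),end=' ');rep("",r[:2],46)
E
python3 m2.py|tail -n +8
```

```text
3.5 [424.27701385 -49.1175094  280.84023056] [[0.9377, 0.3473, 0.0056], [0.3473, -0.9377, -0.0013], [0.0048, 0.0032, -1.0]] [ 0.15238378  0.12990181 -0.31795569] 0.5214867764165103 63.41425126891641 [[0.0, -0.97, -0.23, 64.67], [1.0, 0.0, 0.0, -0.26], [-0.0, -0.23, 0.97, 20.0], [0.0, 0.0, 0.0, 1.0]]
[274.5 124.5  34.9]  [ 4.721e+02 -1.000e-01  4.600e+01] tool [ 60.7 -30.2 235. ]
[81.5 88.5 25.4]  [450.8 121.3  46. ] tool [  82.9 -151.4  234.8]
[475.5 190.5  31.5]  [ 478.  -142.4   46. ] tool [ 16.8 105.3 235.3]
[166.5 136.5  33.8]  [440.3  63.7  46. ] tool [  53.1 -100.9  234.8]
[287.5 134.5  19.9]  [469. -10.  46.] tool [ 54.4 -21.9 235. ]
[353.5 131.5  11.6]  [485.8 -49.8  46. ] tool [ 56.3  21.3 235.2]
[371.5 127.5  23.6]  [492.2 -59.9  46. ] tool [ 58.9  32.9 235.2]
[402.5 106.5  36.1]  [511.4 -73.5  46. ] tool [ 72.1  52.4 235.4]
[358.5 109.5  31.5]  [499.8 -47.7  46. ] tool [ 70.2  24.2 235.3]
[272.5 144.5  20. ]  [459.4  -2.9  46. ] tool [ 47.9 -31.9 235. ]
[318.5  97.5  26.8]  [497.8 -21.   46. ] tool [ 77.6  -1.6 235.2]
[385.5 175.5  22.4]  [466.2 -80.8  46. ] tool [ 27.2  43.5 235.1]
[364.5 143.5  22.7]  [481.1 -59.5  46. ] tool [ 48.5  28.7 235.2]
[162.5  39.5  22.4]  [496.6  80.4  46. ] tool [111.6 -97.1 235.1]
[230.5 103.5  21.3]  [474.8  30.5  46. ] tool [ 73.9 -57.9 235. ]
[ 82.5 103.5  15.4]  [441.9 119.   46. ] tool [  73.8 -152.2  234.7]
[253.5  90.5  11.8]  [487.5  19.1  46. ] tool [ 81.8 -42.8 235.1]
[367.5 167.5  11.8]  [467.  -67.3  46. ] tool [ 32.6  31.2 235.1]
```

View pics/w3.png

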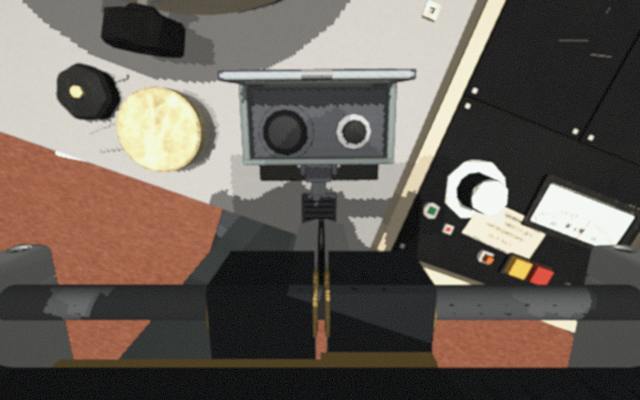

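The remote has not moved. In the tool frame the mushroom is at (56,-23) and the reset at (56,21). I'll go over the mushroom.

Emit:
carry_out:
  plan:
    - [25, -12, 0, 0, 0]
    - [54, -23, 0, 0, 0]
    - [54, -23, 15, 0, 0]
    - [54, -23, 29, 0, 0]
    - [54, -23, 29, 0, 0]

```text
time_s: 4.05
tool_pos: [464.7, -8.0, 246.6]
eef_rot: [0.984, 0.177, -0.003, -0.001]
force: [0.7, 0.0, 0.2]
opening: 0.1
grasp_force: 0.0
```

Emit:
carry_out:
  plan:
    - [0, 0, 3, 0, 0]
    - [0, 0, 6, 0, 0]
    - [0, 0, 9, 0, 0]
    - [0, 0, 12, 0, 0]
    - [0, 0, 12, 0, 0]

```text
time_s: 4.55
tool_pos: [466.7, -8.8, 240.0]
eef_rot: [0.984, 0.177, -0.001, -0.0]
force: [-11.0, 2.0, 21.5]
opening: 0.9
grasp_force: 10.6
```

The key is bottomed at 21 N with some side load. I'll ease off slightly and hold for more than 2 s.

Emit:
carry_out:
  plan:
    - [-1, 0, -0.7, 0, 0]
    - [-1, 0, -0.7, 0, 0]
    - [-1, 0, -0.7, 0, 0]
    - [-1, 0, -0.7, 0, 0]
    - [-1, 0, -0.7, 0, 0]

```text
time_s: 5.05
tool_pos: [465.8, -8.9, 240.2]
eef_rot: [0.984, 0.176, 0.001, -0.0]
force: [-4.2, 3.1, 13.4]
opening: 0.7
grasp_force: 6.5
```

Emit:
carry_out:
  plan:
    - [0, 0, 0, 0, 0]
    - [0, 0, 0, 0, 0]
    - [0, 0, 0, 0, 0]
    - [0, 0, 0, 0, 0]
    - [0, 0, 0, 0, 0]

```text
time_s: 5.55
tool_pos: [465.8, -8.9, 240.2]
eef_rot: [0.984, 0.176, 0.001, -0.0]
force: [-4.2, 4.0, 13.6]
opening: 0.6
grasp_force: 6.5
```

Emit:
carry_out:
  plan:
    - [0, 0, 0, 0, 0]
    - [0, 0, 0, 0, 0]
    - [0, 0, 0, 0, 0]
    - [0, 0, 0, 0, 0]
    - [0, 0, 0, 0, 0]

```text
time_s: 6.05
tool_pos: [465.8, -8.9, 240.2]
eef_rot: [0.984, 0.176, 0.001, -0.0]
force: [-4.9, 3.5, 12.9]
opening: 0.3
grasp_force: 6.5
```

Emit:
carry_out:
  plan:
    - [0, 0, 0, 0, 0]
    - [0, 0, 0, 0, 0]
    - [0, 0, 0, 0, 0]
    - [0, 0, 0, 0, 0]
    - [0, 0, 0, 0, 0]

```text
time_s: 6.55
tool_pos: [465.8, -8.9, 240.3]
eef_rot: [0.984, 0.176, 0.001, -0.0]
force: [-4.5, 2.5, 13.8]
opening: 0.3
grasp_force: 6.5
```

Emit:
carry_out:
  plan:
    - [0, 0, 0, 0, 0]
    - [0, 0, 0, 0, 0]
    - [0, 0, 0, 0, 0]
    - [0, 0, 0, 0, 0]
    - [0, 0, 0, 0, 0]

```text
time_s: 7.05
tool_pos: [465.9, -8.9, 240.3]
eef_rot: [0.984, 0.176, 0.001, -0.0]
force: [-4.0, 3.5, 13.7]
opening: 0.7
grasp_force: 6.5
```

Emit:
carry_out:
  plan:
    - [0, 0, 0, 0, 0]
    - [0, 0, 0, 0, 0]
    - [0, 0, 0, 0, 0]
    - [0, 0, 0, 0, 0]
    - [0, 0, 0, 0, 0]

```text
time_s: 7.55
tool_pos: [465.9, -8.9, 240.3]
eef_rot: [0.984, 0.176, 0.001, -0.0]
force: [-4.2, 3.9, 13.3]
opening: 0.5
grasp_force: 6.5
```

Emit:
carry_out:
  plan:
    - [0, 0, -8, 0, 0]
    - [1, 0, -18, 0, 0]
    - [4, 22, -18, 0, 0]
    - [4, 45, -18, 0, 0]
    - [4, 45, -18, 0, 0]

```text
time_s: 8.05
tool_pos: [485.4, -51.5, 257.3]
eef_rot: [0.985, 0.175, 0.001, 0.001]
force: [0.3, -0.6, -0.1]
opening: 0.5
grasp_force: 0.0
```

Emit:
carry_out:
  plan:
    - [0, 0, 4, 0, 0]
    - [0, 0, 8, 0, 0]
    - [0, 0, 12, 0, 0]
    - [0, 0, 15, 0, 0]
    - [0, 0, 15, 0, 0]

```text
time_s: 8.55
tool_pos: [484.3, -49.3, 241.4]
eef_rot: [0.984, 0.177, -0.001, -0.001]
force: [-4.0, 0.6, 4.4]
opening: 0.0
grasp_force: 2.6
```

Emit:
carry_out:
  plan:
    - [-0.5, 0, 1, 0, 0]
    - [-0.5, 0, 2, 0, 0]
    - [-0.5, 0, 2, 0, 0]
    - [-0.5, 0, 2, 0, 0]

```text
time_s: 8.95
tool_pos: [484.3, -49.4, 241.0]
eef_rot: [0.984, 0.177, -0.001, -0.001]
force: [-7.0, 3.1, 17.1]
opening: 0.4
grasp_force: 8.7
```

The reset key bottomed. I'll release it and rise above the cover.

Emit:
carry_out:
  plan:
    - [0, 0, -8, 0, 0]
    - [0, 0, -30, 0, 0]
    - [0, 0, -60, 0, 0]
    - [0, 0, -85, 0, 0]
    - [0, 0, -85, 0, 0]

```text
time_s: 9.45
tool_pos: [485.1, -50.1, 327.8]
eef_rot: [0.984, 0.177, 0.003, 0.002]
force: [0.5, -0.1, 0.2]
opening: 0.5
grasp_force: 0.0
```

```bash
python3 - <<'E'
from m import *
print()
u=R.from_euler('z',20.4,degrees=True).as_matrix()
for uv in((317,69),(317,81),(220,75),(414,75)):
    print(uv,(u.T@(ray(C,uv,108)-[483.1,-25.2,0])).round(1))
E
python3 look.py w4
```

```text
mush [506.6  -0.7  46. ] tool [ 92.9 -17.5 235.2]
reset [516.1 -28.   46. ] tool [ 92.4  11.3 235.3]
pad [479.9 -25.6  48. ] tool [ 59.2  -3.5 233.1]
cTL [520.9  21.4  52. ] tool [114.  -33.3 229.3]
cTR [541.8 -34.9  52. ] tool [114.1  26.8 229.5]
bL [485.6   9.8  52. ] tool [ 76.9 -34.7 229.1]
bR [507.7 -49.5  52. ] tool [ 76.9  28.6 229.3]

(317, 69) [ 23.4  -0.7 108. ]
(317, 81) [ 18.3  -0.7 108. ]
(220, 75) [ 20.9  42.6 108. ]
(414, 75) [ 20.9 -44.2 108. ]
9.45 [485.08552489 -50.05683042 327.80788653] [[0.9375, 0.3479, 0.007], [0.3479, -0.9375, -0.0025], [0.0057, 0.0047, -1.0]] [ 0.46034726 -0.09386993  0.22694556] 0.4555714074421826 63.41425126891641 [[0.0, -0.97, -0.23, 64.67], [1.0, 0.0, 0.0, -0.26], [-0.0, -0.23, 0.97, 20.0], [0.0, 0.0, 0.0, 1.0]]
```

View pics/w4.png

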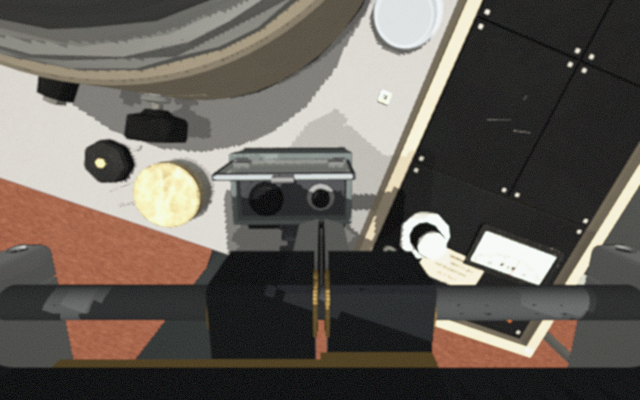

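The remote is in the same place. The cover's edge runs from (215,175) to (355,175), and its top is at remote x≈18–24. I'll go over the edge and behind it, keeping right of centre for tube clearance.

Emit:
carry_out:
  plan:
    - [10, 11, 0, 0, 0]
    - [25, 11, 0, 0, 0]
    - [38, 11, 0, 0, 0]
    - [44, 11, 0, 0, 0]
    - [44, 11, 0, 0, 0]

```text
time_s: 10.0
tool_pos: [529.3, -44.6, 323.4]
eef_rot: [0.984, 0.177, -0.001, -0.0]
force: [-0.3, 0.6, 0.7]
opening: 0.9
grasp_force: 0.0
```

Emit:
carry_out:
  plan:
    - [0, 0, 10, 0, 0]
    - [0, 0, 20, 0, 0]
    - [0, 0, 30, 0, 0]
    - [0, 0, 36, 0, 0]
    - [0, 0, 36, 0, 0]

```text
time_s: 10.5
tool_pos: [528.6, -44.9, 287.0]
eef_rot: [0.984, 0.176, -0.001, -0.001]
force: [-0.8, 0.5, -0.3]
opening: 0.3
grasp_force: 0.4
```

I'm behind the cover with no contact. I'll sweep it toward the robot along an arc.

Emit:
carry_out:
  plan:
    - [-9, 0, 0, 0, 0]
    - [-17, 0, 0, 0, 0]
    - [-28, 0, 2, 0, 0]
    - [-33, -4, 6, 0, 0]
    - [-37, -8, 11, 0, 0]

```text
time_s: 11.0
tool_pos: [491.0, -50.6, 277.5]
eef_rot: [0.984, 0.176, 0.0, 0.0]
force: [0.6, -0.2, 1.3]
opening: 0.2
grasp_force: 0.6
```

Emit:
carry_out:
  plan:
    - [-3, -4, 6, 0, 0]
    - [-5, -8, 12, 0, 0]
    - [-7, -12, 17, 0, 0]
    - [-8, -14, 20, 0, 0]
    - [-8, -14, 20, 0, 0]

```text
time_s: 11.5
tool_pos: [479.3, -39.9, 257.3]
eef_rot: [0.984, 0.177, 0.0, 0.0]
force: [0.7, -1.4, 2.1]
opening: 0.3
grasp_force: 0.9
```

Emit:
carry_out:
  plan:
    - [-5, 0, 0, 0, 0]
    - [-9, 0, 0, 0, 0]
    - [-9, 0, 2, 0, 0]
    - [-9, 0, 4, 0, 0]
    - [-9, 0, 6, 0, 0]

```text
time_s: 12.0
tool_pos: [470.4, -43.2, 251.1]
eef_rot: [0.984, 0.176, -0.0, -0.0]
force: [-1.4, -0.4, 9.3]
opening: 0.0
grasp_force: 4.5
```

Emit:
carry_out:
  plan:
    - [0, 0, 1, 0, 0]
    - [0, 0, 2, 0, 0]
    - [0, 0, 2, 0, 0]
    - [0, 0, 2, 0, 0]

```text
time_s: 12.4
tool_pos: [470.9, -43.3, 250.5]
eef_rot: [0.984, 0.177, -0.001, -0.0]
force: [-5.9, 0.2, 15.7]
opening: 0.2
grasp_force: 8.4
```

Emit:
carry_out:
  plan:
    - [-0.5, 0, 1, 0, 0]
    - [-0.5, 0, 1, 0, 0]
    - [-0.5, 0, 1, 0, 0]

```text
time_s: 12.7
tool_pos: [470.7, -43.5, 250.3]
eef_rot: [0.984, 0.177, -0.001, -0.0]
force: [-6.9, 2.1, 20.1]
opening: 0.6
grasp_force: 10.4
```

Emit:
carry_out:
  plan:
    - [0, 0, -3, 0, 0]
    - [0, 0, -10, 0, 0]
    - [-5, 0, -40, 0, 0]
    - [-20, 0, -80, 0, 0]
    - [-45, 0, -115, 0, 0]

```text
time_s: 13.2
tool_pos: [427.6, -58.8, 364.3]
eef_rot: [0.984, 0.177, -0.001, -0.0]
force: [0.7, -0.9, 0.3]
opening: 0.6
grasp_force: 0.0
```

Emit:
carry_out:
  plan:
    - [-20, 0, -20, 0, 0]
    - [-30, 0, -30, 0, 0]
    - [-30, 0, -30, 0, 0]
    - [-30, 0, -30, 0, 0]

```text
time_s: 13.6
tool_pos: [399.8, -69.2, 392.5]
eef_rot: [0.984, 0.176, -0.0, -0.0]
force: [0.5, 0.9, -0.6]
opening: 0.6
grasp_force: 0.0
```

```bash
python3 look.py w5
```

```text
13.6 [399.80728213 -69.23915786 392.54719596] [[0.9378, 0.3471, -0.0011], [0.3471, -0.9378, 0.0007], [-0.0008, -0.001, -1.0]] [ 0.46802272  0.86790549 -0.58132832] 0.5577628402985434 63.41425126891641 [[0.0, -0.97, -0.23, 64.67], [1.0, 0.0, 0.0, -0.26], [-0.0, -0.23, 0.97, 20.01], [0.0, 0.0, 0.0, 1.0]]
```

View pics/w5.png

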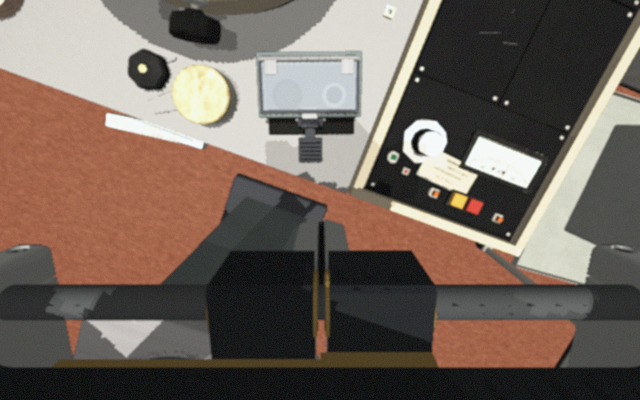

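The cover is shut from (258,52) to (361,117) and the catch is over it as before. The tin and the knob are undisturbed and the hand is clear, so I'll hand in.

```bash
python3 -c "
from rig import manip
print(manip.finish_job())"
```

```text
the job is handed in; nothing more can be done
None
```

The job is handed in: I opened the catch, held the mushroom key down for about 3 s, pressed and released the reset key, and snapped the cover shut, all in 13.6 s; the last picture shows the cover shut under the catch, the remote in place, the tin and knob next to it unmoved and the hand clear.

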